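# Reseat the rings of a lever arch swatch board

### The job

The rings of the blue lever arch board have been left half shut, so they do not meet their posts. Lift its lever right up so that the rings spring fully open, then press it all the way down again so that they close properly. Leave the lever of the red board as it is.

Things in the scene. Friction and masses are not known exactly. Their poses are not given: they have to be found in the camera images.
- blue_board_lever (a joint): lever of the blue board, rad: 0 = flat, rings closed; 1.2 = raised as far as it goes, rings fully open. Starts half raised (0.35 to 0.6). Stiff, it stays where it is left: about 2 N at the cap moves it. The two rings, 40 mm either side of it, are geared to it; they reach 53 mm over the table closed, 71 mm open, from 25 mm on the robot's side of the lever's hinge to 30 mm beyond.
- blue_board_lever_cap (a point): centre of the blue thumb cap on the blue board's lever, 75 mm from the hinge axis. Cap 36 mm long (along the lever), 18 wide, 10 thick; pinch it from above by its sides, across the 18 mm, fingers closing along y. It swings in a vertical plane, turning between the fingers. x along the lever from hinge to tip, y the hinge line, z out of its upper face.
- blue_board_hinge (a point): mid-point of the hinge axis of the blue board's lever, 34 mm above the table; fixed. x points level from the hinge to where the cap lies when flat (away from the robot, up to 20 degrees aside), y along the hinge, z up. Board 220 x 200 x 5 mm, fixed; far edge 80 mm beyond the hinge; a stack of swatch cards, top 17 mm over the table, on the robot's side.
- red_board_lever_cap (a point): centre of the red thumb cap on the lever of the red board, which is alike in all but colour and stands beside the blue one (either may be on the left); its lever may start at any height and must stay as it is.

How it is judged:
By the outcome, as a careful person would: the job done as asked, in the order asked, and still so for the second after the job is handed in, with the robot touching nothing.
It also fails if it takes over 35 s, if anything falls off the work surface, if the arm or the gripper's body presses on something with over 40 N, if the wrist force passes 120 N, or if a joint passes its speed limit or range.

### The arm

A 6-joint arm with a two-finger parallel gripper is mounted at the origin on a cart in front of the work surface, level with it; the furniture and walls round the work are solid. World frame = base frame: x ahead of the robot, y to its left, z up, the work surface at z = 0. Lengths are in m, angles in degrees, forces in N, time in s.
With the tool pointing down it reaches from about 0.15 to 0.775 m from the base axis. Payload 6.1 kg.
Tool frame: the origin (TCP) lies midway between the tips of the shut fingers; the grasp point (between the pads) lies 19 mm behind it (grip_point_offset is the distance from the TCP to the grasp point, in m); z points along the fingers, x is the direction in which the jaws open and shut, and the axes are right-handed (so a half turn about z gives the same grasp; the last joint's range is limited). The gripper opens to 85 mm and grips with 20 to 120 N. Pads are 22 mm wide; open, the fingers measure 114 mm over their backs; the gripper's body (76 mm by 85 mm) begins 54 mm behind the grasp point. The pads swing forward as they close: fully open they stand 13 mm farther back than shut.
Start: joints at [63.541, 7.208, -2.269, 80.523, 0, 90], TCP at [0.234, 0.47, 0.231] pointing down, gripper open.
Joint ranges: [-155.77, 155.77], [-54.66, 111.73], [-72.52, 77.12], [-102.08, 115.82], [-83.92, 84.16], [-180, 180]. Speed limits (degrees/s): [136.94, 136.94, 172.46, 180, 180, 180].

### API

Orientations are given as a 3x3 rotation matrix whose columns are the frame's x, y, z axes.
In Python, from workcell import * gives the robot as it stands.
- The arm moves only by the tool carry_out, never from a script. Its argument "steps" is a list of rows, each an object with "delta_rot": the turn, a rotation vector about the world's x, y, z in degrees, a list of three; "travel": the shift along the world's x, y, z in mm, a list of three; "claw": the finger opening in mm, from 0 to 85.4. In form: [{"delta_rot": [rx, ry, rz], "travel": [tx, ty, tz], "claw": claw}, ...]. A call has 1 to 12 rows; each row is the pose to reach, as a shift and turn from the pose commanded when the call began; what a row does not reach only later rows make up. A row lasts 1/8 s, in which the tool goes at most 62.5 mm and 10.7 degrees, less where a joint would pass 70% of its speed; a pose out of reach is approached as far as the arm can. A call with a gripper value outside its range is refused whole. The fingers move at their own pace and stop on an object; "grip_force" is the grip in N (left out, the last holds). Time passes only in rows, so rows that repeat a pose let the fingers close. It gives the time, the measured TCP pose, the force and the opening at its end, in the units of the state.
- state(): the state, without advancing time (a new reading comes with each control period).
- camera(name): name is "scene" or "side" or "wrist"; returns a dict with "image" (400x640x3 uint8, red, green, blue), "depth" (400x640 float32, m along the optical axis (not along the pixel's ray), 0 where there is no reading), "fx", "fy", "cx", "cy" (pixels), "dist" ([k1, k2, p1, p2, k3] as OpenCV has them; the pictures are not rectified), "view" (4x4, takes a point from world to camera coordinates). Camera axes: x right, y up, looking along -z (the intrinsics and any distortion apply to the point x, -y, -z); pixel columns grow to the right and rows downward; lengths in m; the calibration is good to about 2 mm. A picture is of the moment at which its call begins.
- finish_job(): hands the job in, once; it reports no verdict.
The state is a dict: "time_s": time; "qpos": joint angles; "joint_vel": joint speeds; "joint_torque": joint torques, N m; "eef_pos": TCP position; "ee_rot": TCP orientation; "wrist_force": force on the tool from outside, world axes, zero at the start; "ft_torque": the same for the moment, N m; "opening": finger opening in m.
Only numpy, scipy, OpenCV 4.12 (cv2) and the standard library are available. Lean on these libraries where they do the work, as an engineer would, in place of code of your own. Each camera call takes 0.05 s, during which the arm holds its last target. There are 200 camera calls.

## Working session

There is one attempt and no reset: what is moved stays moved. The work goes in short steps, Python scripts to look and compute and a tool call to move; the robot and the scene stay as the last step left them, time stands still between calls to the robot, and variables do not carry over. Pictures are saved under pics/ and viewed, about 8 in all and at most 12, crops included, and the job is handed in when it is done.

Besides the shell and the picture viewer there is one more tool, called after ">>>" as a command line: name --argument value ..., lists and objects as JSON in quotes. carry_out: Moves the arm, as the interface text tells. Its arguments: {"type":"object","properties":{"steps":{"type":"array"},"grip_force":{"type":"number"}},"required":["steps"]}

```bash
mkdir -p pics; cat > h.py <<'E'
from workcell import *
import numpy as np, cv2
def pts(c):
    h,w=c["depth"].shape
    K=np.array([[c["fx"],0,c["cx"]],[0,c["fy"],c["cy"]],[0,0,1.]])
    v,u=np.mgrid[0:h,0:w]
    p=cv2.undistortPoints(np.stack([u,v],-1).reshape(-1,1,2).astype(np.float64),K,np.array(c["dist"],float)).reshape(h,w,2)
    d=c["depth"]
    P=np.stack([p[...,0]*d,-p[...,1]*d,-d,np.ones_like(d)],-1)
    W=P@np.linalg.inv(np.array(c["view"])).T
    return W[...,:3]
def save(c,n): cv2.imwrite("pics/"+n+".png",cv2.cvtColor(c["image"],cv2.COLOR_RGB2BGR))
E
python3 - <<'E'
from h import *
a=camera("scene");b=camera("side")
im=np.vstack([a["image"],b["image"]])
im=cv2.resize(im,(480,600))
cv2.imwrite("pics/a.png",im[...,::-1])
for n,c in (("scene",a),("side",b)):
    W=pts(c);hsv=cv2.cvtColor(c["image"],cv2.COLOR_RGB2HSV)
    np.savez(f"{n}.npz",W=W,im=c["image"],d=c["depth"])
    print(n,np.linalg.inv(c["view"])[:3].round(3).tolist(),(c["depth"]==0).mean())
    for col,m in (("blue",cv2.inRange(hsv,(100,120,40),(130,255,255))),("red",cv2.inRange(hsv,(0,140,40),(8,255,255))|cv2.inRange(hsv,(172,140,40),(180,255,255)))):
        k,l,s,ce=cv2.connectedComponentsWithStats(m)
        for i in range(1,k):
            if s[i,4]>30:
                w=W[(l==i)&(c["depth"]>0)]
                print(col,s[i].tolist(),ce[i].round(),np.median(w,0).round(3) if len(w) else None)
print(state())
E
```

```text
scene [[0.413, 0.395, -0.821, -0.161], [-0.911, 0.155, -0.383, -0.339], [-0.024, 0.905, 0.424, 0.455]] 0.00375
blue [413, 205, 12, 13, 91] [419. 211.] [ 0.585 -0.24   0.071]
blue [366, 223, 22, 14, 131] [377. 229.] [ 0.587 -0.151  0.005]
blue [391, 226, 11, 8, 49] [395. 230.] [ 0.599 -0.191  0.005]
blue [401, 238, 60, 67, 952] [433. 268.] [ 0.506 -0.292  0.005]
blue [323, 251, 28, 25, 63] [332. 263.] [ 0.421 -0.098  0.005]
red [84, 89, 14, 15, 116] [90. 95.] [ 1.935  2.594 -0.094]
red [473, 106, 9, 6, 37] [477. 109.] [ 1.077 -0.312  0.187]
red [59, 130, 38, 13, 99] [ 79. 135.] [0.755 1.048 0.062]
red [130, 134, 8, 7, 35] [133. 136.] [0.711 0.722 0.1  ]
red [84, 178, 14, 14, 98] [ 90. 184.] [0.401 0.539 0.083]
red [249, 188, 10, 7, 42] [254. 191.] [0.592 0.18  0.043]
red [220, 200, 9, 8, 46] [223. 203.] [0.565 0.26  0.005]
red [58, 204, 12, 8, 53] [ 64. 207.] [0.348 0.578 0.037]
red [170, 204, 118, 51, 746] [252. 228.] [0.494 0.099 0.005]
side [[0.91, 0.215, -0.355, 0.278], [-0.414, 0.425, -0.805, -0.71], [-0.022, 0.879, 0.476, 0.464]] 0.03836328125
blue [345, 240, 40, 37, 643] [366. 
[... 793 characters left out ...]
5229605e+01,
        1.05789898e-03,  9.00009522e+01]), 'joint_vel': array([-0.00539564, -0.03817344,  0.11508369, -0.05319972, -0.01351116,
       -0.04394003]), 'joint_torque': array([ 1.82683702e-04, -4.36899126e+01,  3.53609312e+01,  1.35363126e-02,
        7.42469570e-05, -2.44018693e-06]), 'eef_pos': array([0.23375844, 0.46968306, 0.23062991]), 'ee_rot': array([[ 4.45585041e-01,  8.95239396e-01, -6.28963812e-04],
       [ 8.95238561e-01, -4.45585485e-01, -1.22228452e-03],
       [-1.37449440e-03, -1.84409610e-05, -9.99999055e-01]]), 'wrist_force': array([-0.69754825,  0.3681283 ,  0.50401132]), 'ft_torque': array([ 0.05818821,  0.02779252, -0.01520317]), 'opening': 0.08522114447577119}
```

View pics/a.png

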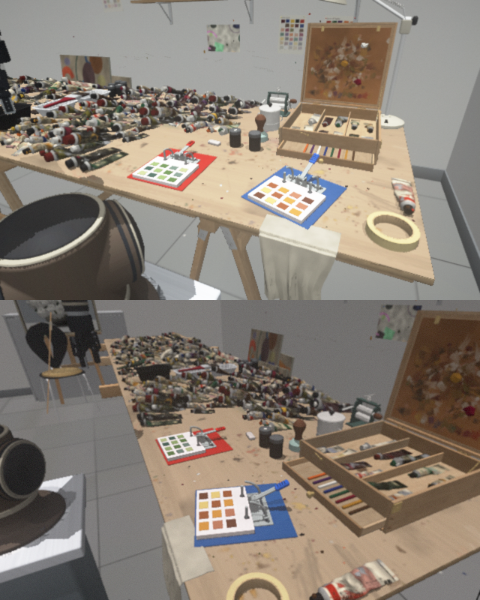

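The blue board is on the right (scene cap at about pixel (419,211); side cap near (375,250)), with a paint box behind it. The red board is on the left.

```bash
cat > m.py <<'E'
from h import *
def meas(n,c):
    W=pts(c);hsv=cv2.cvtColor(c["image"],cv2.COLOR_RGB2HSV)
    m=(cv2.inRange(hsv,(100,110,40),(130,255,255))>0)&(c["depth"]>0)
    w=W[m]; r=(abs(w[:,0]-.52)<.17)&(abs(w[:,1]+.22)<.19); w=w[r]
    bd=w[abs(w[:,2]-.004)<.006]
    cap=w[(w[:,2]>.03)]
    rect=cv2.minAreaRect(bd[:,:2].astype(np.float32))
    print(n,"board",rect,cv2.boxPoints(rect).round(3).tolist())
    print("cap n",len(cap),cap.mean(0).round(4),cap.min(0).round(3),cap.max(0).round(3))
    return W,cap,bd
if __name__=="__main__":
    o=[]
    for n in("scene","side"):
        c=camera(n);W,cap,bd=meas(n,c)
        uu,s,v=np.linalg.svd(cap-cap.mean(0),full_matrices=False);print("axes",v.round(3).tolist(),s.round(4))
        y,x=(185,325) if n=="scene" else (215,270)
        o.append(cv2.resize(c["image"][y:y+75,x:x+150],(800,400),interpolation=cv2.INTER_CUBIC)[:, :])
    cv2.imwrite("pics/b.png",cv2.resize(np.vstack(o),(600,600))[...,::-1])
E
python3 m.py
```

```text
scene board ((0.49299776554107666, -0.21019446849822998), (0.19617891311645508, 0.21527525782585144), 72.4659423828125) [[0.3610000014305115, -0.2709999978542328], [0.5659999847412109, -0.335999995470047], [0.625, -0.14900000393390656], [0.41999998688697815, -0.08399999886751175]]
cap n 94 [ 0.5845 -0.2398  0.0703] [ 0.571 -0.25   0.062] [ 0.601 -0.229  0.078]
axes [[-0.837, 0.282, -0.469], [0.258, 0.959, 0.118], [-0.483, 0.022, 0.875]] [0.0875 0.0435 0.0124]
side board ((0.4970075786113739, -0.2124592661857605), (0.19771602749824524, 0.21535681188106537), 72.1799087524414) [[0.36399999260902405, -0.27399998903274536], [0.5690000057220459, -0.3400000035762787], [0.6299999952316284, -0.1509999930858612], [0.42500001192092896, -0.08500000089406967]]
cap n 144 [ 0.5866 -0.243   0.0693] [ 0.572 -0.252  0.057] [ 0.603 -0.229  0.079]
axes [[-0.844, 0.263, -0.467], [0.166, 0.957, 0.239], [-0.51, -0.125, 0.851]] [0.1174 0.054  0.0187]
```

View pics/b.png

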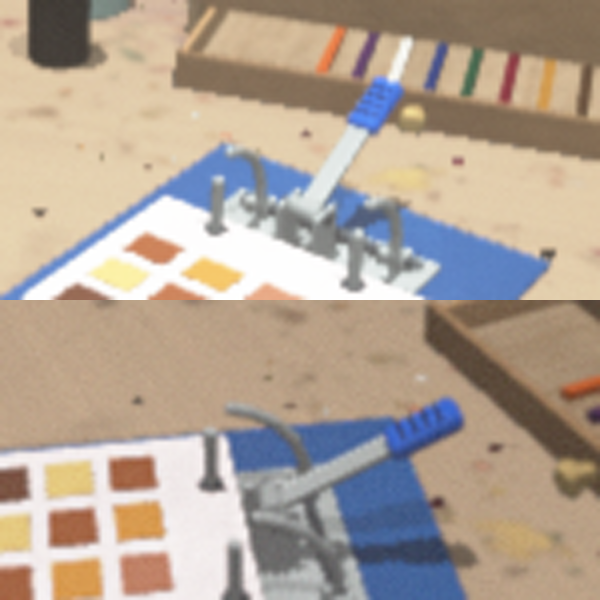

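```bash
python3 - <<'E'
import numpy as np
for n in("scene","side"):
    W=np.load(n+".npz")["W"].reshape(-1,3);W=W[np.isfinite(W).all(1)]
    a=np.array([.234,.47]);b=np.array([.588,-.241]);L=np.linalg.norm(b-a);u=(b-a)/L
    d=W[:,:2]-a;t=d@u;s=d@np.array([-u[1],u[0]])
    for lo in np.arange(0.1,L+.1,.1):
        q=W[(t>lo)&(t<lo+.1)&(abs(s)<.12)&(W[:,2]>-.05)]
        print(n,round(lo,1),len(q),q[:,2].max().round(3) if len(q) else 0)
    h=np.array([.5236,-.2204]);x=np.array([.953,-.303]);e=W[:,:2]-h;xi=e@x;yl=e@np.array([.303,.953])
    for lo in np.arange(.09,.2,.02):
        q=W[(xi>lo)&(xi<lo+.02)&(abs(yl)<.06)];print(" xi",lo.round(2),q[:,2].max().round(3) if len(q) else 0)
E
```

```text
scene 0.1 1198 0.034
scene 0.2 1671 0.02
scene 0.3 2656 0.039
scene 0.4 3109 0.055
scene 0.5 2786 0.017
scene 0.6 2584 0.048
scene 0.7 2755 0.08
scene 0.8 2829 0.086
 xi 0.09 0.004
 xi 0.11 0.004
 xi 0.13 0.037
 xi 0.15 0.037
 xi 0.17 0.037
 xi 0.19 0.084
side 0.1 570 0.027
side 0.2 765 0.018
side 0.3 1535 0.032
side 0.4 2632 0.052
side 0.5 2763 0.014
side 0.6 2966 0.019
side 0.7 4516 0.077
side 0.8 6064 0.084
 xi 0.09 0.003
 xi 0.11 0.003
 xi 0.13 0.036
 xi 0.15 0.037
 xi 0.17 0.037
 xi 0.19 0.085
```

>>> carry_out --steps '[{"delta_rot":[0,0,9],"travel":[354,-711,-40],"claw":45},{"delta_rot":[0,0,9],"travel":[354,-711,-40],"claw":45},{"delta_rot":[0,0,9],"travel":[354,-711,-40],"claw":45},{"delta_rot":[0,0,9],"travel":[354,-711,-40],"claw":45},{"delta_rot":[0,0,9],"travel":[354,-711,-40],"claw":45},{"delta_rot":[0,0,9],"travel":[354,-711,-40],"claw":45},{"delta_rot":[0,0,9],"travel":[354,-711,-40],"claw":45},{"delta_rot":[0,0,9],"travel":[354,-711,-40],"claw":45},{"delta_rot":[0,0,9],"travel":[354,-711,-40],"claw":45},{"delta_rot":[0,0,9],"travel":[354,-711,-40],"claw":45},{"delta_rot":[0,0,9],"travel":[354,-711,-40],"claw":45},{"delta_rot":[0,0,9],"travel":[354,-711,-40],"claw":45}]' --grip_force 30

```text
time_s: 1.7
eef_pos: [0.5684, -0.2026, 0.1933]
ee_rot: [[0.3, 0.954, 0.0], [0.954, -0.3, 0.0], [0.0, 0.0, -1.0]]
wrist_force: [0.9, 1.4, 0.8]
opening: 0.045
```

>>> carry_out --steps '[{"delta_rot":[0,0,0],"travel":[0,0,0],"claw":45},{"delta_rot":[0,0,0],"travel":[0,0,0],"claw":45}]'

```text
time_s: 1.95
eef_pos: [0.5674, -0.2006, 0.1929]
ee_rot: [[0.301, 0.954, -0.001], [0.954, -0.301, 0.001], [0.0, -0.002, -1.0]]
wrist_force: [0.4, 0.9, 0.2]
opening: 0.0448
```

```bash
python3 - <<'E'
from m import *
c=camera("wrist");W,cap,bd=meas("wrist",c);save(c,"w1")
h=np.array([.5236,-.2204]);e=cap[:,:2]-h;xi=e@[.953,-.303];yl=e@np.array([.303,.953])
print(xi.min(),xi.max(),yl.min(),yl.max())
meas("scene",camera("scene"));meas("side",camera("side"))
s=state();print(s["eef_pos"],s["time_s"])
E
```

```text
wrist board ((0.5030760765075684, -0.21187539398670197), (0.19815699756145477, 0.20469152927398682), 72.54094696044922) [[0.37599998712539673, -0.2759999930858612], [0.5709999799728394, -0.3370000123977661], [0.6299999952316284, -0.14800000190734863], [0.4350000023841858, -0.08699999749660492]]
cap n 706 [ 0.5874 -0.2383  0.0725] [ 0.572 -0.25   0.062] [ 0.604 -0.227  0.08 ]
0.05123495873450312 0.08318594925441561 -0.006528338970919354 0.010935570709891018
scene board ((0.49368083477020264, -0.2102833390235901), (0.19658228754997253, 0.21636351943016052), 72.41078186035156) [[0.3610000014305115, -0.2709999978542328], [0.5669999718666077, -0.3370000123977661], [0.6269999742507935, -0.14900000393390656], [0.41999998688697815, -0.08399999886751175]]
cap n 85 [ 0.5841 -0.2403  0.07  ] [ 0.572 -0.249  0.061] [ 0.599 -0.23   0.078]
side board ((0.4972101151943207, -0.21213367581367493), (0.19906675815582275, 0.21476149559020996), 72.12008666992188) [[0.36399999260902405, -0.27399998903274536], [0.5690000057220459, -0.3400000035762787], [0.6299999952316284, -0.15000000596046448], [0.4259999990463257, -0.08399999886751175]]
cap n 129 [ 0.5859 -0.2435  0.069 ] [ 0.572 -0.252  0.056] [ 0.6   -0.23   0.078]
[ 0.56744739 -0.19945556  0.19406684] 2.1
```

View pics/w1.png

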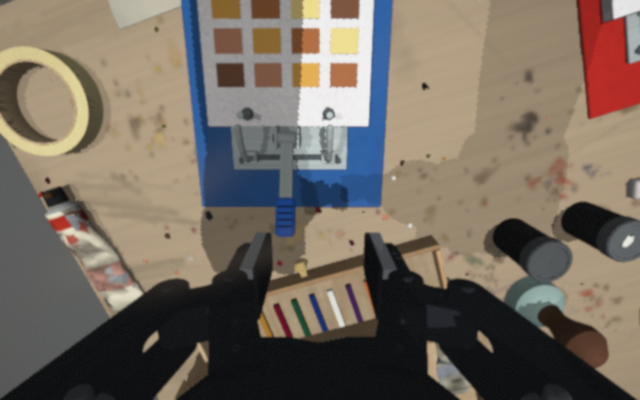

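>>> carry_out --steps '[{"delta_rot":[0,0,0],"travel":[20.5,-40.5,-20],"claw":45},{"delta_rot":[0,0,0],"travel":[20.5,-40.5,-70],"claw":45},{"delta_rot":[0,0,0],"travel":[20.5,-40.5,-100],"claw":45},{"delta_rot":[0,0,0],"travel":[20.5,-40.5,-125],"claw":45},{"delta_rot":[0,0,0],"travel":[20.5,-40.5,-145],"claw":45},{"delta_rot":[0,0,0],"travel":[20.5,-40.5,-145],"claw":45},{"delta_rot":[0,0,0],"travel":[20.5,-40.5,-145],"claw":45}]'

```text
time_s: 2.98
eef_pos: [0.5888, -0.2405, 0.05]
ee_rot: [[0.299, 0.954, 0.002], [0.954, -0.299, -0.001], [-0.0, 0.002, -1.0]]
wrist_force: [0.0, 0.1, -0.3]
opening: 0.0452
```

```bash
python3 - <<'E'
from h import *
a=camera("side");b=camera("wrist");c=camera("scene")
im=np.vstack([cv2.resize(a["image"][190:310,250:442],(600,375)),np.hstack([cv2.resize(b["image"],(300,225)),cv2.resize(c["image"][150:300,325:525],(300,225))])])
cv2.imwrite("pics/c.png",im[...,::-1]);s=state();print(s["eef_pos"],s["wrist_force"])
E
```

```text
[ 0.5890388  -0.24106921  0.05005577] [-1.08480639 -0.21801429  0.5471117 ]
```

View pics/c.png

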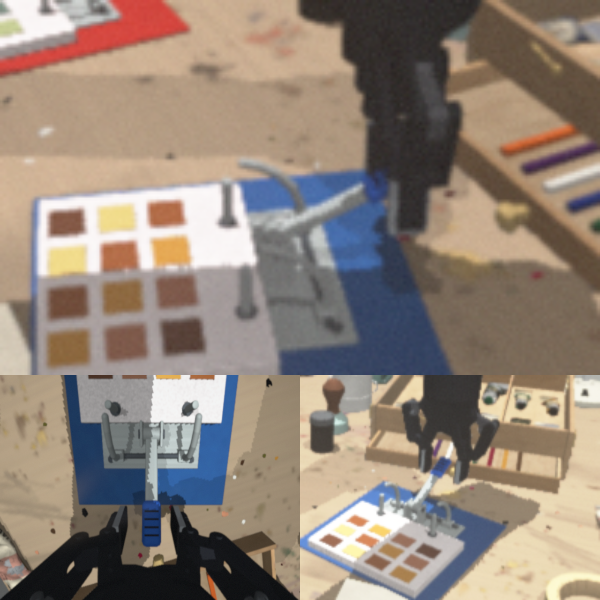

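The cap sits centred between the open fingers (wrist inset, about (151,522)), clear of the rings. I'm closing the fingers.

>>> carry_out --steps '[{"delta_rot":[0,0,0],"travel":[0,0,-2],"claw":10},{"delta_rot":[0,0,0],"travel":[0,0,-2],"claw":10},{"delta_rot":[0,0,0],"travel":[0,0,-2],"claw":10},{"delta_rot":[0,0,0],"travel":[0,0,-2],"claw":10}]' --grip_force 30

```text
time_s: 3.62
eef_pos: [0.5896, -0.2388, 0.047]
ee_rot: [[0.298, 0.954, 0.003], [0.954, -0.298, 0.004], [0.005, 0.001, -1.0]]
wrist_force: [3.6, 7.7, 1.2]
opening: 0.0175
```

>>> carry_out --steps '[{"delta_rot":[0,0,0],"travel":[-2.9,1.5,5.8],"claw":10},{"delta_rot":[0,0,0],"travel":[-7,3,12.4],"claw":10},{"delta_rot":[0,0,0],"travel":[-11.7,4.7,18.5],"claw":10},{"delta_rot":[0,0,0],"travel":[-17,6.4,24],"claw":10},{"delta_rot":[0,0,0],"travel":[-22.8,8.2,29],"claw":10},{"delta_rot":[0,0,0],"travel":[-29.1,10.2,33.3],"claw":10},{"delta_rot":[0,0,0],"travel":[-35.7,12.4,36.8],"claw":10},{"delta_rot":[0,0,0],"travel":[-40.3,13.8,38.8],"claw":10},{"delta_rot":[0,0,0],"travel":[-42.7,14.6,39.6],"claw":10},{"delta_rot":[0,0,0],"travel":[-42.7,14.6,39.6],"claw":10},{"delta_rot":[0,0,0],"travel":[-42.7,14.6,39.6],"claw":10}]'

```text
time_s: 5.0
eef_pos: [0.5467, -0.2252, 0.086]
ee_rot: [[0.299, 0.954, 0.002], [0.954, -0.299, 0.003], [0.003, 0.001, -1.0]]
wrist_force: [4.4, 5.4, -3.4]
opening: 0.0174
```

```bash
python3 - <<'E'
from h import *
a=camera("side");b=camera("wrist");c=camera("scene")
W=pts(a);im=np.vstack([cv2.resize(a["image"][170:310,250:442],(600,437)),np.hstack([cv2.resize(b["image"][:,100:540],(300,163)),cv2.resize(c["image"][180:270,350:516],(300,163))])])
cv2.imwrite("pics/d.png",im[...,::-1]);s=state();print(s["eef_pos"],s["wrist_force"],s["opening"])
g=s["eef_pos"]-.019*s["ee_rot"][:,2];e=g[:2]-[.5236,-.2204];xi=e@[.953,-.303];print(xi,e@[.303,.953],g[2]-.034,np.arctan2(g[2]-.034,xi),np.hypot(g[2]-.034,xi))
E
```

```text
[ 0.54673992 -0.22518334  0.08598276] [ 3.9052341   4.46132126 -3.64182495] 0.01751309192577779
0.02347760105239333 0.002389490790086733 0.07098264096839732 1.2513713961750041 0.07476451745329289
```

View pics/d.png

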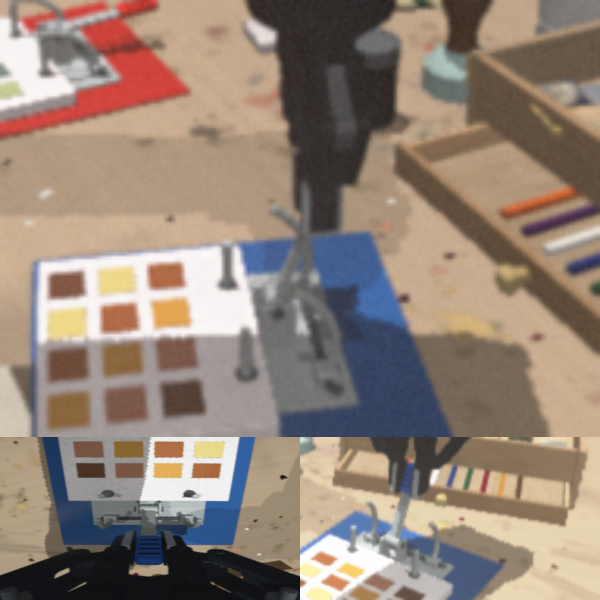

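The rings have swung up and the force is about 5 N. I'll push a little further to confirm it is at the stop.

>>> carry_out --steps '[{"delta_rot":[0,0,0],"travel":[-3,1.5,1],"claw":10},{"delta_rot":[0,0,0],"travel":[-6,2.5,1.5],"claw":10},{"delta_rot":[0,0,0],"travel":[-6,2.5,1.5],"claw":10},{"delta_rot":[0,0,0],"travel":[-6,2.5,1.5],"claw":10}]'

```text
time_s: 5.65
eef_pos: [0.5443, -0.2243, 0.087]
ee_rot: [[0.299, 0.954, 0.008], [0.954, -0.299, 0.0], [0.002, 0.008, -1.0]]
wrist_force: [19.5, -0.9, -16.3]
opening: 0.0177
```

```bash
python3 - <<'E'
from h import *
a=camera("side");c=camera("scene");b=camera("wrist")
h=np.array([.5236,-.2204,.034]);R=np.array([[.953,.303,0],[-.303,.953,0],[0,0,1]])
for n,k in(("scene",c),("side",a)):
    W=(pts(k)-h)@R
    m=(k["depth"]>0)&(abs(abs(W[...,1])-.04)<.007)&(abs(W[...,0])<.035)&(W[...,2]<.05)&(W[...,2]>-.01)
    print(n,"ring top z",np.sort(W[m][:,2]+.034)[-8:].round(4))
    m=(k["depth"]>0)&(abs(W[...,1])<.007)&(W[...,0]>.004)&(W[...,0]<.07)&(W[...,2]>.012)&(W[...,2]<.05)
    q=W[m];print("lever pts",len(q)); 
    if len(q)>8: p=np.polyfit(q[:,2],q[:,0],1);print("lever angle",np.arctan2(1,p[0]))
s=state();print(s["eef_pos"],s["wrist_force"],s["opening"])
E
```

```text
scene ring top z [0.0695 0.0699 0.0699 0.07   0.0707 0.0709 0.0712 0.072 ]
lever pts 104
lever angle 1.2319677100367732
side ring top z [0.0692 0.0694 0.0695 0.0695 0.0696 0.0699 0.0703 0.0704]
lever pts 70
lever angle 1.1993612864764984
[ 0.5442946  -0.22437262  0.08697551] [ 19.20415729  -1.91131928 -15.91413932] 0.017583225272676653
```

Confirmed at the stop: 25 N, ring tops at 70–71 mm, and lever angle about 1.2 rad in both views. Now I'll swing it down.

>>> carry_out --steps '[{"delta_rot":[0,0,0],"travel":[8,-2.4,-2],"claw":10},{"delta_rot":[0,0,0],"travel":[15.2,-4.8,-5.1],"claw":10},{"delta_rot":[0,0,0],"travel":[22.7,-7.2,-9.6],"claw":10},{"delta_rot":[0,0,0],"travel":[29.7,-9.5,-15],"claw":10},{"delta_rot":[0,0,0],"travel":[36.1,-11.5,-21.4],"claw":10},{"delta_rot":[0,0,0],"travel":[41.6,-13.2,-28.4],"claw":10},{"delta_rot":[0,0,0],"travel":[46.3,-14.7,-36.1],"claw":10},{"delta_rot":[0,0,0],"travel":[50,-15.9,-44.4],"claw":10},{"delta_rot":[0,0,0],"travel":[52.8,-16.8,-53.1],"claw":10},{"delta_rot":[0,0,0],"travel":[54.6,-17.4,-62.1],"claw":10},{"delta_rot":[0,0,0],"travel":[55.3,-17.6,-69.9],"claw":10},{"delta_rot":[0,0,0],"travel":[55.3,-17.6,-73.5],"claw":10}]'

```text
time_s: 7.3
eef_pos: [0.5965, -0.2408, 0.0151]
ee_rot: [[0.299, 0.954, 0.003], [0.954, -0.299, 0.001], [0.002, 0.003, -1.0]]
wrist_force: [2.9, 4.6, 6.5]
opening: 0.0175
```

>>> carry_out --steps '[{"delta_rot":[0,0,0],"travel":[0,0,-1.5],"claw":10},{"delta_rot":[0,0,0],"travel":[0,0,-3],"claw":10},{"delta_rot":[0,0,0],"travel":[0,0,-3],"claw":10}]'

```text
time_s: 7.68
eef_pos: [0.5965, -0.2408, 0.0126]
ee_rot: [[0.299, 0.954, 0.003], [0.954, -0.299, 0.001], [0.002, 0.003, -1.0]]
wrist_force: [2.9, 4.6, 6.1]
opening: 0.0177
```

```bash
cat > ck.py <<'E'
from h import *
h=np.array([.5236,-.2204,.034]);R=np.array([[.953,.303,0],[-.303,.953,0],[0,0,1]])
import sys
o=[]
for n in("scene","side"):
    k=camera(n);W=(pts(k)-h)@R
    m=(k["depth"]>0)&(abs(abs(W[...,1])-.04)<.007)&(abs(W[...,0])<.035)&(W[...,2]<.05)&(W[...,2]>-.01)
    print(n,"ring top z",np.sort(W[m][:,2]+.034)[-8:].round(4))
    m=(k["depth"]>0)&(abs(W[...,1])<.006)&(W[...,0]>.012)&(W[...,0]<.09)&(W[...,2]>-.022)&(W[...,2]<.05)
    q=W[m];p=np.polyfit(q[:,0],q[:,2],1);print("lever pts",len(q),"angle",np.arctan(p[0]))
    hsv=cv2.cvtColor(k["image"],cv2.COLOR_RGB2HSV);b=(cv2.inRange(hsv,(100,110,40),(130,255,255))>0)&m
    print("cap mean",W[b].mean(0).round(4) if b.any() else None, b.sum())
    y,x=(170,340) if n=="scene" else (200,260)
    o.append(cv2.resize(k["image"][y:y+100,x:x+160],(480,300)))
cv2.imwrite("pics/"+sys.argv[1]+".png",np.vstack(o)[...,::-1])
s=state();print(s["time_s"],s["eef_pos"],s["wrist_force"],s["opening"])
E
python3 ck.py e
```

```text
scene ring top z [0.0521 0.0524 0.0526 0.0526 0.0526 0.0527 0.0527 0.0532]
lever pts 103 angle 0.048904605608315686
cap mean [ 0.0612 -0.0005  0.0037] 17
side ring top z [0.0513 0.0514 0.0515 0.0516 0.0517 0.0518 0.052  0.0527]
lever pts 173 angle 0.11376101240664765
cap mean [ 0.0627 -0.0007  0.0023] 26
7.775 [ 0.59652723 -0.24079501  0.01261675] [2.28090297 4.24880001 5.25541567] 0.017409645560447128
```

>>> carry_out --steps '[{"delta_rot":[0,0,0],"travel":[0,0,-2],"claw":10},{"delta_rot":[0,0,0],"travel":[0,0,-4],"claw":10},{"delta_rot":[0,0,0],"travel":[0,0,-4],"claw":10}]'

```text
time_s: 8.15
eef_pos: [0.5967, -0.2409, 0.0116]
ee_rot: [[0.299, 0.954, 0.005], [0.954, -0.299, 0.001], [0.002, 0.005, -1.0]]
wrist_force: [-4.4, 6.9, 23.7]
opening: 0.0176
```

Now the force is 24 N, with 1 mm of movement for 4 mm commanded, so it is at the lower stop. I'm releasing and retreating, then I'll press from above.

>>> carry_out --steps '[{"delta_rot":[0,0,0],"travel":[0,0,3],"claw":45},{"delta_rot":[0,0,0],"travel":[0,0,3],"claw":45},{"delta_rot":[0,0,0],"travel":[0,0,3],"claw":45},{"delta_rot":[0,0,0],"travel":[0,0,3],"claw":45},{"delta_rot":[0,0,0],"travel":[0,0,25],"claw":45},{"delta_rot":[0,0,0],"travel":[0,0,70],"claw":45},{"delta_rot":[0,0,0],"travel":[0,0,120],"claw":45},{"delta_rot":[0,0,0],"travel":[-20,70,150],"claw":45},{"delta_rot":[0,0,0],"travel":[-20,120,150],"claw":45},{"delta_rot":[0,0,0],"travel":[-20,120,150],"claw":45}]'

```text
time_s: 9.4
eef_pos: [0.5748, -0.1183, 0.1582]
ee_rot: [[0.296, 0.955, 0.001], [0.955, -0.296, 0.0], [0.001, 0.001, -1.0]]
wrist_force: [-0.3, -0.1, -0.8]
opening: 0.045
```

```bash
python3 ck.py f
```

```text
scene ring top z [0.0519 0.0521 0.0523 0.0523 0.0524 0.0524 0.0534 0.0536]
lever pts 124 angle 0.06380116276341881
cap mean [ 0.0682 -0.0014  0.0042] 33
side ring top z [0.0512 0.0514 0.0516 0.0517 0.0518 0.0519 0.0522 0.0523]
lever pts 242 angle 0.10583195451637464
cap mean [ 0.0751 -0.0017  0.0028] 89
9.5 [ 0.57490004 -0.12096631  0.1571454 ] [ 0.22707358 -0.4000116   0.07978892] 0.04503780941046486
```

View pics/f.png

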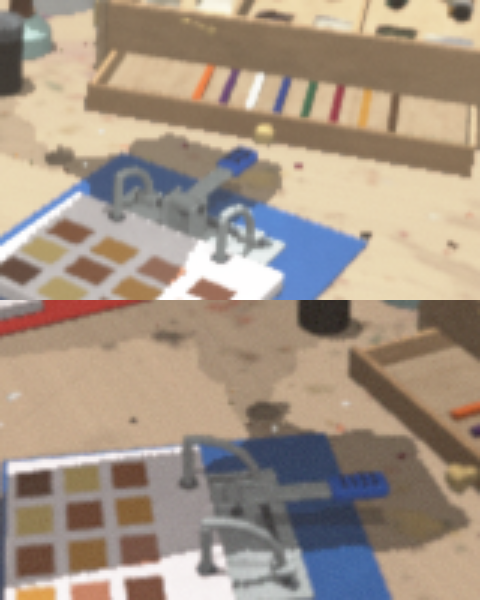

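The rings meet the posts and the lever lies flat (scene cap at about (235,160) in the view, side cap at about (360,485)). I'll press once from above with closed fingers to be sure.

>>> carry_out --steps '[{"delta_rot":[0,0,0],"travel":[9,-60,0],"claw":0},{"delta_rot":[0,0,0],"travel":[17,-121,0],"claw":0},{"delta_rot":[0,0,0],"travel":[17,-121,-20],"claw":0},{"delta_rot":[0,0,0],"travel":[17,-121,-60],"claw":0},{"delta_rot":[0,0,0],"travel":[17,-121,-90],"claw":0},{"delta_rot":[0,0,0],"travel":[17,-121,-108],"claw":0},{"delta_rot":[0,0,0],"travel":[17,-121,-114],"claw":0},{"delta_rot":[0,0,0],"travel":[17,-121,-118],"claw":0},{"delta_rot":[0,0,0],"travel":[17,-121,-120],"claw":0},{"delta_rot":[0,0,0],"travel":[17,-121,-120],"claw":0}]'

```text
time_s: 10.75
eef_pos: [0.5925, -0.243, 0.039]
ee_rot: [[0.3, 0.954, 0.002], [0.954, -0.3, -0.001], [-0.001, 0.002, -1.0]]
wrist_force: [-1.7, -1.1, 5.3]
opening: -0.0001
```

>>> carry_out --steps '[{"delta_rot":[0,0,0],"travel":[0,0,-2],"claw":0},{"delta_rot":[0,0,0],"travel":[0,0,-4],"claw":0},{"delta_rot":[0,0,0],"travel":[0,0,-4],"claw":0}]'

```text
time_s: 11.12
eef_pos: [0.5926, -0.243, 0.0383]
ee_rot: [[0.3, 0.954, 0.004], [0.954, -0.3, -0.002], [-0.001, 0.005, -1.0]]
wrist_force: [-9.6, 2.7, 24.4]
opening: 0.0002
```

>>> carry_out --steps '[{"delta_rot":[0,0,0],"travel":[0,0,20],"claw":0},{"delta_rot":[0,0,0],"travel":[0,0,60],"claw":0},{"delta_rot":[0,0,0],"travel":[0,0,110],"claw":0},{"delta_rot":[0,0,0],"travel":[-20,60,130],"claw":0},{"delta_rot":[0,0,0],"travel":[-20,120,130],"claw":0},{"delta_rot":[0,0,0],"travel":[-20,120,130],"claw":0}]'

```text
time_s: 11.88
eef_pos: [0.5722, -0.1191, 0.1649]
ee_rot: [[0.295, 0.955, 0.003], [0.955, -0.295, 0.0], [0.001, 0.002, -1.0]]
wrist_force: [0.8, -0.4, 0.5]
opening: 0.0
```

```bash
python3 ck.py g; python3 - <<'E'
import numpy as np,cv2
from h import *
c=camera("side");W=pts(c);W0=np.load("side.npz")["W"]
for im,w in((np.load("side.npz")["im"],W0),(c["image"],W)):
    hs=cv2.cvtColor(im,cv2.COLOR_RGB2HSV);m=(cv2.inRange(hs,(0,140,40),(8,255,255))>0)
    q=w[m];q=q[(abs(q[:,0]-.58)<.06)&(abs(q[:,1]-.18)<.06)&(q[:,2]>.02)&(q[:,2]<.15)];print("red cap",len(q),q.mean(0).round(4))
E
```

```text
scene ring top z [0.0521 0.0522 0.0522 0.0526 0.0527 0.0537 0.0541 0.0545]
lever pts 129 angle 0.04914213959935718
cap mean [ 0.0684 -0.0017  0.0038] 39
side ring top z [0.0512 0.0512 0.0512 0.0512 0.0512 0.0513 0.0515 0.0526]
lever pts 247 angle 0.08876844006782834
cap mean [ 0.0745 -0.0015  0.0026] 91
11.975 [ 0.57228014 -0.12192474  0.16397215] [ 0.14250971 -0.46594082  0.48627846] -0.00013017963746973324
red cap 47 [0.5966 0.1788 0.0401]
red cap 46 [0.5964 0.1784 0.0401]
```

The press stopped hard at cap top z = 38.3 mm (24 N), which is flat. The red lever hasn't moved, and the arm is clear.

```bash
python3 -c "
from workcell import *
print(finish_job())"
```

```text
the job is handed in; nothing more can be done
None
```

The blue board's rings have been fully opened and then closed again, and the job is handed in at about 12 s. I pinched the blue lever's cap, swung the lever up to its stop, swung it down to its lower stop and let go. I then pressed it once more from above with closed fingers.

- **Fully open:** pushing against the upper stop gave about 25 N. The ring tops measured 70–71 mm, and the lever read 1.20 and 1.23 rad in the two views.
- **Closed:** the final press stopped hard at 24 N with the cap top at about 38 mm, which is flat. The ring tops measured 51–54 mm against 53 mm expected, and the picture taken after I let go of the cap, before that press, shows the rings meeting their posts.
- **Red lever:** its cap is in the same place to within 0.5 mm.
- **Arm:** it was clear of everything at hand-in.

One check disagreed. A rough line fit to the lever's depth points gave 0.05–0.09 rad after closing instead of 0. I trust the cap height and the hard stop more, because that fit mixes lever and cap surfaces of different thickness.

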